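Close up the jar lane and shut its keeper

TASK

Push the row of four jars along the dispensing lane, all together as one train from the rear, until the front jar is against the blue end stop and the row is fully closed up. Then push the orange keeper arm round until it is all the way across the lane behind the last jar. Only push: do not lift or tip the jars, keep the row together, and leave everything else on the desk where it stands.

Things in the scene. Friction and masses are not known exactly. Their poses are not given: they have to be found in the camera images.
- lane: fixed dispensing lane: grey base plate 6 mm thick, 98 mm wide; two aluminium guide rails, inner faces 47 mm apart, 6 mm thick, tops 18 mm above the desk. Origin on the desk, on the lane's centre line; x runs along the lane to the end stop, y to the left, z up. Plate and rails run from x = -165 mm (open rear end) to the stop. Fully home, the jar centres are at x = 128, 84, 40, -4 mm, y = 0.
- jar1: one of four like squat amber jars with white caps and a red-striped paper label, standing in single file in the lane, touching (gaps under 1 mm), undersides 6 mm above the desk. 44 mm diameter, 48 mm tall (body 35 mm, above it the cap, 41 mm diameter), about 70 g. Origin: centre of its underside, z up. This is the front jar, nearest the end stop.
- jar2: one of four like squat amber jars with white caps and a red-striped paper label, standing in single file in the lane, touching (gaps under 1 mm), undersides 6 mm above the desk. 44 mm diameter, 48 mm tall (body 35 mm, above it the cap, 41 mm diameter), about 70 g. Origin: centre of its underside, z up. Second from the front.
- jar3: one of four like squat amber jars with white caps and a red-striped paper label, standing in single file in the lane, touching (gaps under 1 mm), undersides 6 mm above the desk. 44 mm diameter, 48 mm tall (body 35 mm, above it the cap, 41 mm diameter), about 70 g. Origin: centre of its underside, z up. Third from the front.
- jar4: one of four like squat amber jars with white caps and a red-striped paper label, standing in single file in the lane, touching (gaps under 1 mm), undersides 6 mm above the desk. 44 mm diameter, 48 mm tall (body 35 mm, above it the cap, 41 mm diameter), about 70 g. Origin: centre of its underside, z up. This is the last jar, at the rear of the row; nothing stands behind it in the lane.
- keeper (a joint): angle of the orange keeper arm about its upright pivot, rad. 0: fully open (pointing rearward and 30 degrees outward on the lane's -y side). 2.09: hard limit, shut, straight across the lane. At value q it points in the lane's frame along the angle 210 degrees - q (clockwise from above): pushed from its outer side it swings inward over the rail, then forward. Light friction (1 N) keeps it where left.
- end_stop (a point): middle of the face of the blue end stop plate (98 mm wide, top 50 mm above the desk), at lane x = +150 mm, y = 0, 28 mm above the desk.
- keeper_pivot (a point): the keeper's pivot axis, at lane x = -36 mm, y = -39 mm, at mid height of the arm, 33 mm above the desk; a hub of 16 mm diameter.
- keeper_tip (a point): free end of the keeper arm, 75 mm from the pivot axis, at mid height. The arm is a straight level orange blade 8 mm thick, from 20 to 46 mm above the desk, so it passes over the rails. Shut, it clears the last jar by 6 mm if the row is fully home.
- spare_jar: a bystander: a fifth amber jar like the others, standing on the desk beside the front part of the lane, on its -y side. Leave alone. Origin: centre of its underside.
- vial_a: a bystander: small clear vial with white cap and red label band, 28 mm diameter, 52 mm tall, on the desk on the lane's +y side. Leave alone. Origin: centre of its underside.
- vial_b: a bystander: a second such vial, on the desk on the lane's +y side. Leave alone.
- pump_bottle: a bystander: black and amber pump bottle with white pump head, 72 mm diameter, 202 mm tall, on the desk to the left of the lane, beyond the end stop. Leave alone. Origin: centre of its underside.
- pink_cup: a bystander: pink cup, 72 mm diameter, 80 mm tall, on the desk well to the right of the lane. Leave alone. Origin: centre of its underside.
Not all that is in view belongs to the job. What is shaped like the jar4 but black is not meant.

How it is judged:
By the outcome, as a careful person would: the job done as asked, in the order asked, and still so for the second after the job is handed in, with the robot touching nothing.
It also fails if it takes over 48 s, if anything falls off the work surface, if the arm or the gripper's body presses on something with over 40 N, if the wrist force passes 120 N, or if a joint passes its speed limit or range.

ROBOT

A 6-joint arm with a two-finger parallel gripper is mounted at the origin on the work surface. World frame = base frame: x ahead of the robot, y to its left, z up, the work surface at z = 0. Lengths are in m, angles in degrees, forces in N, time in s.
With the tool pointing down it reaches from about 0.4 to 0.825 m from the base axis. Payload 7 kg.
Tool frame: the origin (TCP) lies at the very end of the fingers, on their centre line; the grasp point (between the pads) lies 19 mm behind it; z points along the fingers, y is the direction in which the jaws open and shut (so a half turn about z gives the same grasp; the last joint's range is limited). The gripper opens to 88 mm and grips with 3 to 60 N. Pads are 19 mm wide; open, the fingers measure 130 mm over their backs; the gripper's body (78 mm by 193 mm) begins 47 mm behind the grasp point.
Start: joints at [-47.378, 20.546, 0.682, 0, -70.136, -16.507], TCP at [0.297, -0.606, 0.227] pointing down, gripper open.
Joint ranges: [-176.03, 176.03], [-82.01, 121.73], [-58.28, 71.71], [-173.87, 95.51], [-174.79, -0.11], [-173.66, 173.66]. Speed limits (degrees/s): [136.94, 136.94, 172.46, 180, 180, 180].

INTERFACE

Orientations are given as [roll, pitch, yaw] about the fixed x, y, z axes, in that order (R = Rz(yaw) Ry(pitch) Rx(roll)).
In Python, from plant import telemetry, snapshot, calibration, workorder gives the robot as it stands. The module is installed in compiled form; this text tells all that it offers.
- The arm moves only by the tool step_arm, never from a script. Its argument "plan" is text: rows parted by semicolons, each of 7 numbers parted by spaces: the finger opening in cm, from 0 to 8.76, then the shift along the tool's x, y, z in cm, then the turn, a rotation vector about the tool's x, y, z in degrees. A call has 1 to 12 rows; each row shifts and turns the commanded pose from where the row before left it, along the tool's axes as they then stand; what a row does not reach is not made up. A row lasts 1/12 s, in which the tool goes at most 41.7 mm and 7.16 degrees, less where a joint would pass 70% of its speed; a pose out of reach is approached as far as the arm can. A call with a gripper value outside its range is refused whole. The fingers move at their own pace and stop on an object; the grip force is fixed at half the most. Time passes only in rows, so rows that do not move let the fingers close. It gives the time, the measured TCP pose, the force and the opening at its end, in the units of the state.
- telemetry.get_obs(): the state, without advancing time (a new reading comes with each control period).
- snapshot(name): name is "scene" or "top" or "wrist"; returns the picture (480x640x3 uint8, blue, green, red); there is no depth.
- calibration(name): a dict with "K" (3x3 intrinsics, pixels), "camera_from_world" (4x4, takes a point from world to camera coordinates). Camera axes: x right, y up, looking along -z (the intrinsics and any distortion apply to the point x, -y, -z); pixel columns grow to the right and rows downward; lengths in m; the calibration is good to about 2 mm. A picture is of the moment at which its call begins: read the wrist's pose just before it. calibration takes no time and is no camera call; for the wrist camera it gives the pose at the moment of the call.
- workorder.close_job(): hands the job in, once; it reports no verdict.
The state is a dict: "clock": time; "joint_pos": joint angles; "qvel": joint speeds; "tau": joint torques, N m; "tool_pos": TCP position; "orientation": TCP orientation; "force": force on the tool from outside, world axes, zero at the start; "moment": the same for the moment, N m; "opening": finger opening in m.
Only numpy, scipy, OpenCV 4.12 (cv2) and the standard library are available. Lean on these libraries where they do the work, as an engineer would, in place of code of your own. Each camera call takes 0.05 s, during which the arm holds its last target.

## Working session

There is one attempt and no reset: what is moved stays moved. The work goes in short steps, Python scripts to look and compute and a tool call to move; the robot and the scene stay as the last step left them, time stands still between calls to the robot, and variables do not carry over. Pictures are saved under pics/ and viewed, and the job is handed in when it is done.

Besides the shell and the picture viewer there is one more tool, called after "Call:" as name(argument=value, ...), one argument or row to a line, values as JSON. step_arm: Moves the arm, as the interface text tells. Its arguments: {"type":"object","properties":{"plan":{"type":"string"}},"required":["plan"]}

```bash
mkdir -p pics
python3 - <<'E'
from plant import telemetry, snapshot, calibration
import cv2
o=telemetry.get_obs(); print(o)
for n in("scene","top","wrist"):
    c=calibration(n); print(n,c)
    cv2.imwrite(f"pics/{n}0.png",snapshot(n))
E
```

```text
{'clock': 0.0, 'joint_pos': array([-4.73786091e+01,  2.05911270e+01,  6.35309664e-01, -2.03373754e-02,
       -7.01346591e+01, -1.65069082e+01]), 'qvel': array([-0.0023817 ,  0.00506725,  0.00939421,  0.03325395,  0.07112458,
       -0.01075361]), 'tau': array([-2.06936024e-04, -5.82725823e+01,  2.93055815e+01,  6.99714750e+00,
        6.93383030e-03, -1.37544289e-04]), 'tool_pos': array([ 0.29688768, -0.60568036,  0.22563714]), 'orientation': array([ 1.79907820e+02, -7.37907353e-03, -1.53892437e+02]), 'force': array([-1.35618147,  0.18035414,  0.54208668]), 'moment': array([ 0.01769196, -0.01507442,  0.0548575 ]), 'opening': 0.08751064067491328}
scene {'K': array([[554.45542002,   0.        , 313.25290963],
       [  0.        , 554.45542002, 241.49526186],
       [  0.        ,   0.        ,   1.        ]]), 'camera_from_world': array([[ 2.34667196e-01,  9.72075631e-01, -5.23549374e-04,
        -1.07603652e-01],
       [-8.08500524e-01,  1.95477756e-01,  5.55081391e-01,
         3.77940922e-01],
       [ 5.39683435e-01, -1.29836103e-01,  8.31795874e-01,
        -1.54739189e+00],
  
[... 250 characters left out ...]
'camera_from_world': array([[ 0.0160403 , -0.99986559, -0.0033922 , -0.00221204],
       [ 0.9888689 ,  0.01536179,  0.14799432, -0.54475796],
       [-0.14792232, -0.00572832,  0.98898239, -1.45961833],
       [ 0.        ,  0.        ,  0.        ,  1.        ]])}
wrist {'K': array([[374.12950456,   0.        , 316.16814293],
       [  0.        , 374.12950456, 246.19409228],
       [  0.        ,   0.        ,   1.        ]]), 'camera_from_world': array([[-0.43979248,  0.89809825,  0.00144998,  0.67455205],
       [-0.85977125, -0.42055629, -0.28969951,  0.03563193],
       [-0.25956883, -0.12865432,  0.95711655, -0.39062556],
       [ 0.        ,  0.        ,  0.        ,  1.        ]])}
```

View pics/scene0.png

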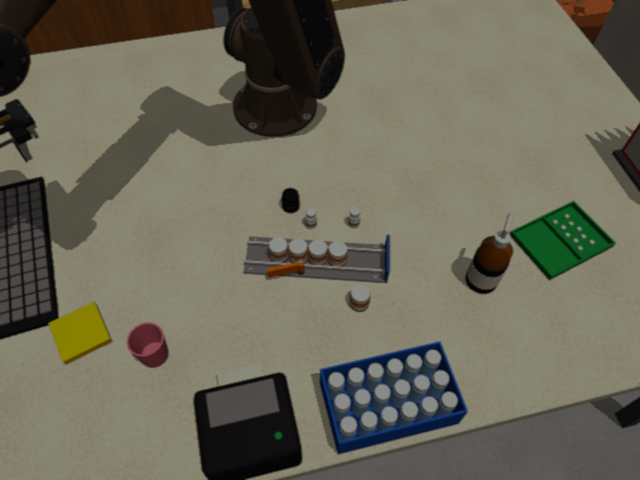

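View pics/top0.png

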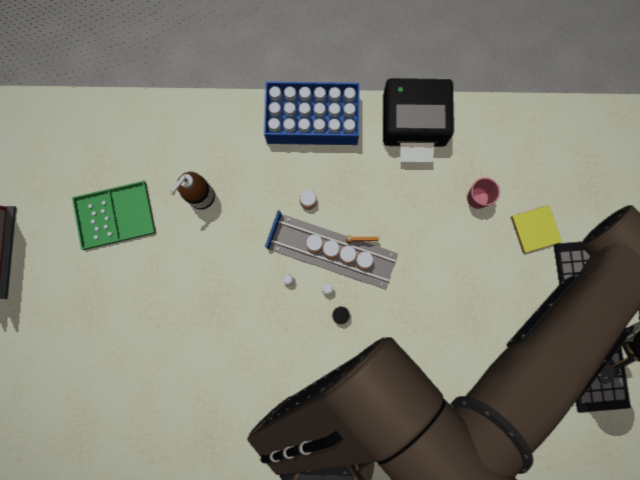

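View pics/wrist0.png

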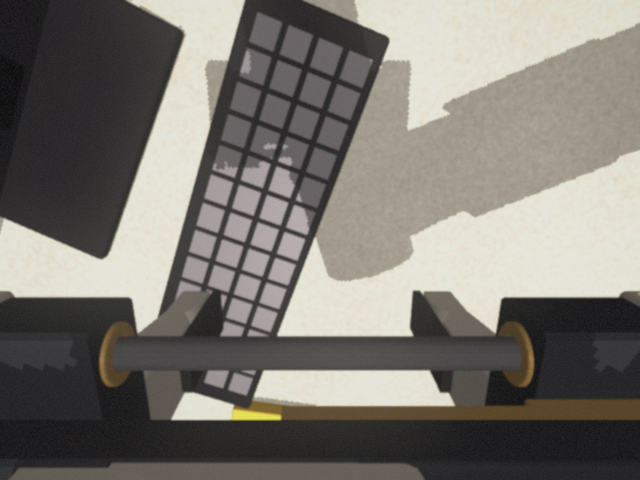

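The scene and top views show the lane mid-desk: jar caps at top px (315,243), (331,249), (348,255) and (365,260), the blue stop at (274,230), the orange keeper at (362,239). The spare jar is at (308,199), the vials at (288,280) and (327,290), and a black jar-like thing at (341,315). The last jar should be the white-capped one in the lane furthest from the stop, at (365,260). I'll measure and make a crop to confirm.

```bash
cat > h.py <<'E'
import numpy as np, cv2
from plant import telemetry, snapshot, calibration
def ray(name,uv,z,c=None):
    c=c or calibration(name); K=c["K"];T=c["camera_from_world"];R=T[:3,:3];t=T[:3,3]
    uv=np.atleast_2d(np.array(uv,float)); d=np.c_[(uv[:,0]-K[0,2])/K[0,0],-(uv[:,1]-K[1,2])/K[1,1],-np.ones(len(uv))]@R
    o=-R.T@t; return o+d*((z-o[2])/d[:,2])[:,None]
def proj(name,P,c=None):
    c=c or calibration(name);T=c["camera_from_world"];p=np.atleast_2d(P)@T[:3,:3].T+T[:3,3]
    p=np.c_[p[:,0],-p[:,1],-p[:,2]]@c["K"].T; return p[:,:2]/p[:,2:]
def blobs(m,lo=30):
    n,l,s,c=cv2.connectedComponentsWithStats(m.astype(np.uint8)); return [(s[i,4],c[i].round(1),l==i) for i in range(1,n) if s[i,4]>=lo]
E
python3 - <<'E'
from h import *
for n,(x0,y0,x1,y1) in {"top":(250,170,410,330),"scene":(230,180,400,320)}.items():
    im=cv2.imread(f"pics/{n}0.png"); hsv=cv2.cvtColor(im,cv2.COLOR_BGR2HSV)
    H,S,V=cv2.split(hsv); box=np.zeros(H.shape,bool); box[y0:y1,x0:x1]=1
    for nm,m,z in [("blue",(H>100)&(H<130)&(S>120),.05),("orange",(H<14)&(S>190)&(V>110),.046),("black",(V<45),.054)]:
        for a,c,mm in blobs(m&box):
            ys,xs=np.nonzero(mm); r=cv2.minAreaRect(np.c_[xs,ys].astype(np.float32))
            print(n,nm,a,c,ray(n,c,z)[0].round(4),cv2.boxPoints(r).round(1).tolist())
    cv2.imwrite(f"pics/{n}0c.png",cv2.resize(im[y0:y1,x0:x1],None,fx=4 if n=="scene" else 3.7,fy=4 if n=="scene" else 3.7,interpolation=cv2.INTER_CUBIC))
E
```

```text
top blue 127 [272.8 229.7] [0.5612 0.1404 0.05  ] [[265.1000061035156, 246.0], [277.5, 211.5], [280.79998779296875, 212.6999969482422], [268.5, 247.1999969482422]]
top black 200 [340.7 315.1] [ 0.3513 -0.0325  0.054 ] [[330.0, 315.0], [341.0, 304.0], [351.5, 314.5], [340.5, 325.5]]
scene blue 140 [386.6 257.7] [0.5784 0.1359 0.05  ] [[385.0, 236.0], [388.0, 236.0], [388.0, 279.0], [385.0, 279.0]]
scene black 351 [290.  200.4] [ 0.3771 -0.0362  0.054 ] [[282.0, 189.0], [298.0, 189.0], [298.0, 212.0], [282.0, 212.0]]
scene black 93 [384.5 263.7] [0.5943 0.1256 0.054 ] [[383.0, 244.0], [387.0, 244.0], [387.0, 280.0], [383.0, 280.0]]
```

View pics/top0c.png

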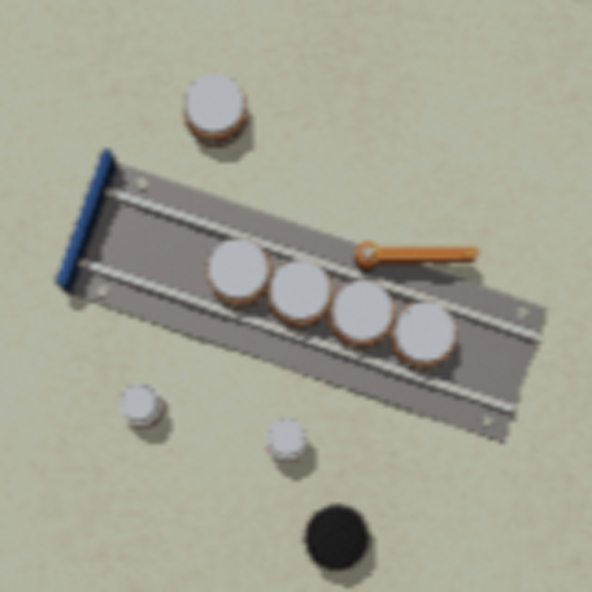

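View pics/scene0c.png

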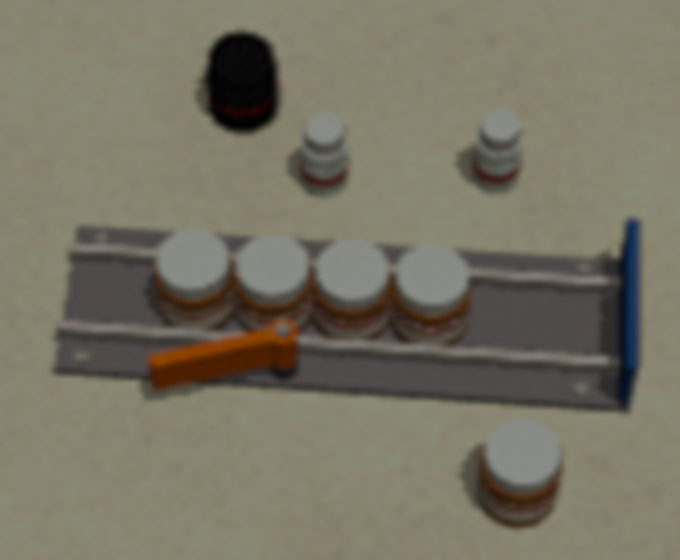

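Confirmed in the crops: jar4 is the white-capped amber jar in the lane, furthest from the stop, at top crop (424,333), which is full image (365,260). The black look-alike at (341,315) stands outside the lane. Next I'll get the exact poses.

Run:
```python
from h import *
for n,(x0,y0,x1,y1) in {"top":(250,170,410,330),"scene":(230,180,400,320)}.items():
    im=cv2.imread(f"pics/{n}0.png")[y0:y1,x0:x1]; s=6
    big=cv2.resize(im,None,fx=s,fy=s,interpolation=cv2.INTER_CUBIC)
    H,S,V=cv2.split(cv2.cvtColor(big,cv2.COLOR_BGR2HSV))
    m=((S<45)&(V>125)).astype(np.uint8)
    m=cv2.morphologyEx(m,cv2.MORPH_OPEN,cv2.getStructuringElement(cv2.MORPH_ELLIPSE,(39,39)))
    for a,c,mm in blobs(m,800):
        ys,xs=np.nonzero(mm); e=((xs.min()+xs.max())/2,(ys.min()+ys.max())/2)
        uv=(np.array(c)+.5)/s-.5+[x0,y0]; print(n,"white",a,uv.round(1),ray(n,uv,.054)[0].round(4))
    m=((H<16)&(S>150)&(V>120)).astype(np.uint8)
    for a,c,mm in blobs(m,500):
        ys,xs=np.nonzero(mm); b=cv2.boxPoints(cv2.minAreaRect(np.c_[xs,ys].astype(np.float32)))
        uv=(b+.5)/s-.5+[x0,y0]; print(n,"orange",a,uv.round(1).tolist()); print(ray(n,uv,.046).round(4).tolist())
def crop(p): return (np.array(p,float)+.5)/3.7-.5+[250,170]
def crops(p): return (np.array(p,float)+.5)/4-.5+[230,180]
print("rear plate",ray("top",crop([[546,308],[503,441]]),.006).round(4).tolist())
print("rear plate s",ray("scene",crops([[78,228],[55,374]]),.006).round(4).tolist())
print("hub top",ray("top",crop([367,255]),.046).round(4),ray("scene",crops([284,328]),.046).round(4))
print("kee tip",ray("top",crop([477,253]),.046).round(4))
print("stop top ends",ray("top",crop([[108,153],[62,284]]),.05).round(4).tolist())
print("stop top ends s",ray("scene",crops([[633,222],[629,368]]),.05).round(4).tolist())
```

```text
top white 760756 [327.6 247.6] [0.5175 0.0022 0.054 ]
top white 8232 [331. 247.] [ 0.519  -0.0061  0.054 ]
top white 7773 [347.6 253.2] [ 0.5042 -0.0478  0.054 ]
top white 8334 [364.8 258.5] [ 0.4916 -0.0905  0.054 ]
top orange 2483 [[346.1, 237.4], [376.9, 235.9], [377.1, 239.4], [346.3, 240.9]]
[[0.5451, -0.0439, 0.046], [0.55, -0.1211, 0.046], [0.5412, -0.1216, 0.046], [0.5363, -0.0444, 0.046]]
scene white 2290 [354.7 209.8] [0.4391 0.1031 0.054 ]
scene white 2361 [310.7 210.6] [0.4173 0.0039 0.054 ]
scene white 7375 [392.2 223. ] [0.4951 0.1754 0.054 ]
scene white 12682 [338.4 241.5] [0.5151 0.0437 0.054 ]
scene white 7140 [277.7 243.7] [ 0.4891 -0.0883  0.054 ]
scene white 7124 [297.8 245. ] [ 0.5031 -0.0459  0.054 ]
scene white 7185 [317.7 246.3] [ 0.5168 -0.0039  0.054 ]
scene white 9290 [360.4 291.3] [0.6471 0.0559 0.054 ]
scene orange 3079 [[266.4, 265.8], [302.7, 259.4], [303.6, 264.5], [267.3, 271.0]]
[[0.5347, -0.123, 0.046], [0.5371, -0.0428, 0.046], [0.5505, -0.0438, 0.046], [0.548, -0.1236, 0.046]]
rear plate [[0.513, -0.1765, 0.006], [0.4204, -0.1468, 0.006]]
rear plate s [[0.4223, -0.1454, 0.006], [0.5168, -0.1749, 0.006]]
hub top [[ 0.5423 -0.0507  0.046 ]] [[ 0.5417 -0.0484  0.046 ]]
kee tip [[ 0.5448 -0.1252  0.046 ]]
stop top ends [[0.6092, 0.1266, 0.05], [0.5187, 0.1551, 0.05]]
stop top ends s [[0.5221, 0.157, 0.05], [0.6123, 0.1257, 0.05]]
```

```bash
cat >> h.py <<'E'
from scipy.spatial.transform import Rotation as Ro
TH=np.radians(72.); U=np.array([np.cos(TH),np.sin(TH)]); N=np.array([-U[1],U[0]]); O=np.array([.5184,-.0037])
def l2w(x,y): return O+x*U+y*N
def w2l(p): d=np.array(p[:2])-O; return np.array([d@U,d@N])
def togo(x,y,z,yaw):
    o=telemetry.get_obs(); R=Ro.from_euler('xyz',o["orientation"],degrees=True)
    print("clock",round(o["clock"],2),"lane",(w2l(o["tool_pos"])*1e3).round(1),"z",round(o["tool_pos"][2]*1e3,1),"rpy",o["orientation"].round(1),"F",o["force"].round(1),"open",round(o["opening"],4),"j",o["joint_pos"].round(0))
    d=np.r_[l2w(x,y),z]-o["tool_pos"]; print("shift cm (tool)",(R.inv().apply(d)*100).round(2),
     "turn deg",np.degrees((R.inv()*Ro.from_euler('xyz',[180,0,yaw],degrees=True)).as_rotvec()).round(1))
def lane(pts): return [(w2l(p)*1e3).round(1).tolist() for p in pts]
E
python3 - <<'E'
from h import *
togo(-.15,0,.2,-108)
print("spare",lane(ray("scene",[360.4,291.3],.054)),"vials",lane(ray("scene",[[354.7,209.8],[310.7,210.6]],.054)),"jars",lane(ray("scene",[[277.7,243.7],[297.8,245],[317.7,246.3],[338,248]],.054)))
print("keeper tip",lane(ray("scene",[266.9,268.4],.046)),lane(ray("top",[377,237.7],.046)))
E
```

```text
clock 0.15 lane [-641.    24.6] z 225.8 rpy [ 179.9   -0.  -153.9] F [0.2 0.2 0. ] open 0.0875 j [-47.  21.   1.  -0. -70. -17.]
shift cm (tool) [-35.94  33.55   2.62] turn deg [  0.1   0.  -45.9]
spare [[96.6, -103.9]] vials [[77.0, 108.5], [-24.0, 98.4]] jars [[-89.5, 1.6], [-44.8, 1.6], [-0.7, 1.6], [44.1, 0.5]]
keeper tip [[-106.6, -58.7]] [[-103.5, -62.2]]
```

Call:
step_arm(
  plan="0 -2.6 2.4 0 0 0 0;0 -2.6 2.4 0 0 0 0;0 -2.6 2.4 0 0 0 0;0 -2.6 2.4 0 0 0 0;0 -2.6 2.4 0 0 0 0;0 -2.6 2.4 0 0 0 0;0 -2.6 2.4 0 0 0 0;0 -2.6 2.4 0 0 0 0;0 -2.6 2.4 0 0 0 0;0 -2.6 2.4 0 0 0 0;0 -2.6 2.4 0 0 0 0;0 -2.6 2.4 0 0 0 0",
)

```text
clock: 1.15
tool_pos: [0.4506, -0.2084, 0.2266]
orientation: [-180.0, 0.0, -153.9]
force: [1.1, -0.2, -1.5]
opening: 0.0129
```

Call:
step_arm(
  plan="0 -2.3 2.4 0 0 0 0;0 -2.3 2.4 0 0 0 0;0 0 0 0.5 0 0 -6.5;0 0 0 0.5 0 0 -6.5;0 0 0 1 0 0 -6.5;0 0 0 1 0 0 -6.5;0 0 0 1 0 0 -6.5;0 0 0 1 0 0 -6.5;0 0 0 1 0 0 -6.5;0 0 0 0 0 0 0",
)

```text
clock: 1.98
tool_pos: [0.4693, -0.1467, 0.1646]
orientation: [179.8, -0.0, -108.1]
force: [-1.2, 0.6, 0.3]
opening: 0.0004
```

Run:
```python
from h import *
togo(-.145,0,.022,-108)
cv2.imwrite("pics/w1.png",snapshot("wrist"));cv2.imwrite("pics/s1.png",snapshot("scene")[100:340,150:470].repeat(2,0).repeat(2,1))
```

```text
clock 1.98 lane [-151.1    2.5] z 164.6 rpy [ 179.8   -0.  -108.1] F [-1.2  0.6  0.3] open 0.0004 j [  6.   6. -27.  -0. -57. -24.]
shift cm (tool) [-0.62 -0.3  14.26] turn deg [ 0.2 -0.  -0.1]
```

View pics/w1.png

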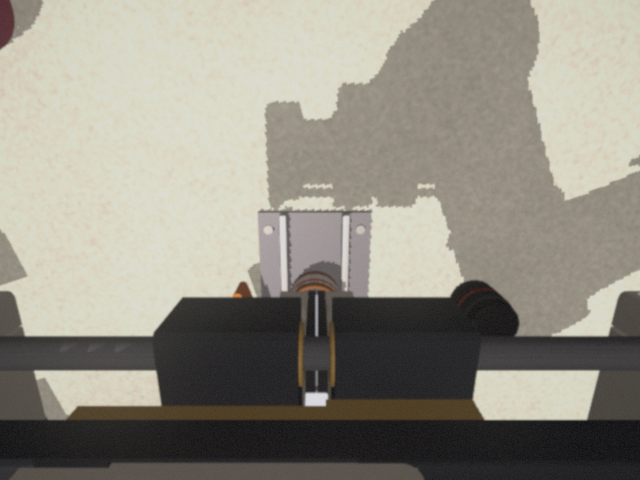

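View pics/s1.png

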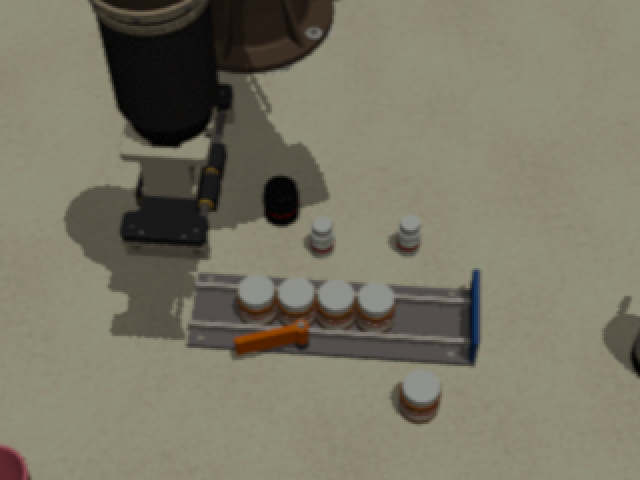

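The row and keeper are untouched, and the gripper is closed and above the open rear of the lane. Descending.

Call:
step_arm(
  plan="0 -0.2 -0.1 1 0 0 0;0 -0.2 -0.1 1 0 0 0;0 -0.2 0 1.5 0 0 0;0 0 0 1.5 0 0 0;0 0 0 1.5 0 0 0;0 0 0 1.5 0 0 0;0 0 0 1.5 0 0 0;0 0 0 1.5 0 0 0;0 0 0 1.2 0 0 0;0 0 0 0.9 0 0 0;0 0 0 0.6 0 0 0;0 0 0 0.3 0 0 0",
)

```text
clock: 3.08
tool_pos: [0.4741, -0.1417, 0.0256]
orientation: [179.9, -0.0, -108.4]
force: [-0.3, 0.5, -0.1]
opening: 0.0008
```

Run:
```python
from h import *
togo(-.1215,0.0005,.022,-108)
for n,b in(("top",(200,330,280,440)),("scene",(200,300,220,380))):
    cv2.imwrite(f"pics/{n}2.png",cv2.resize(snapshot(n)[b[0]:b[1],b[2]:b[3]],None,fx=4,fy=4,interpolation=cv2.INTER_CUBIC))
```

```text
clock 3.08 lane [-144.9   -0.5] z 25.6 rpy [ 179.9   -0.  -108.4] F [-0.3  0.5 -0.1] open 0.0008 j [  6.  17. -36.  -0. -37. -25.]
shift cm (tool) [-2.34  0.12  0.36] turn deg [ 0.1 -0.  -0.4]
```

View pics/top2.png

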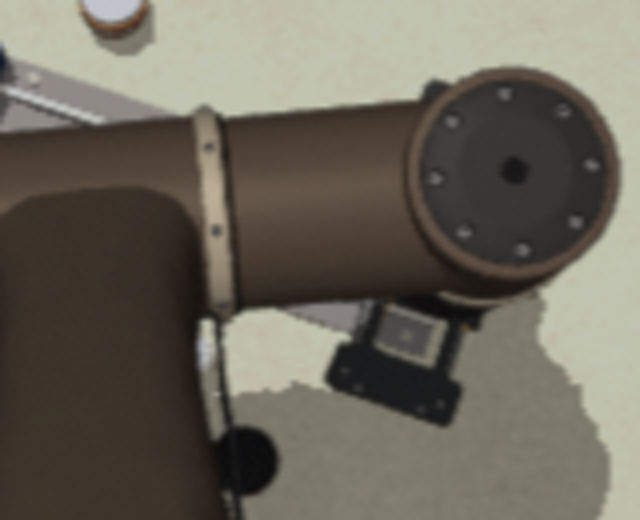

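View pics/scene2.png

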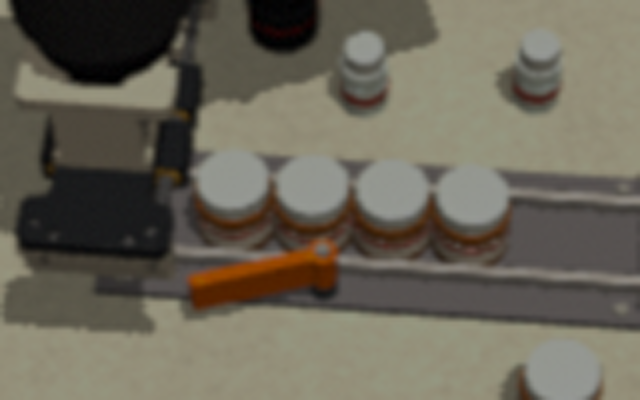

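The fingers are behind jar4, and the body clears the caps. Pushing at about 30 mm/s.

Call:
step_arm(
  plan="0 -0.4 0.1 0.1 0 0 0;0 -0.4 0 0.1 0 0 0;0 -0.4 0 0.1 0 0 0;0 -0.3 0 0 0 0 0;0 -0.2 0 0 0 0 0;0 -0.2 0 0 0 0 0;0 -0.2 0 0 0 0 0;0 -0.2 0 0 0 0 0;0 -0.25 0 0 0 0 0;0 -0.25 0 0 0 0 0;0 -0.25 0 0 0 0 0;0 -0.25 0 0 0 0 0",
)

```text
clock: 4.18
tool_pos: [0.4838, -0.1101, 0.0236]
orientation: [180.0, -0.0, -108.4]
force: [-0.9, -2.7, 1.3]
opening: 0.0002
```

Run:
```python
from h import *
togo(-.0355,0.0005,.022,-108)
for n,b in(("scene",(200,300,240,400)),):
    cv2.imwrite(f"pics/{n}3.png",cv2.resize(snapshot(n)[b[0]:b[1],b[2]:b[3]],None,fx=4,fy=4,interpolation=cv2.INTER_CUBIC))
```

```text
clock 4.18 lane [-111.9    0. ] z 23.6 rpy [ 180.    -0.  -108.4] F [-0.9 -2.7  1.3] open 0.0002 j [ 10.  17. -36.   0. -37. -28.]
shift cm (tool) [-7.64  0.1   0.16] turn deg [ 0.  -0.  -0.4]
```

View pics/scene3.png

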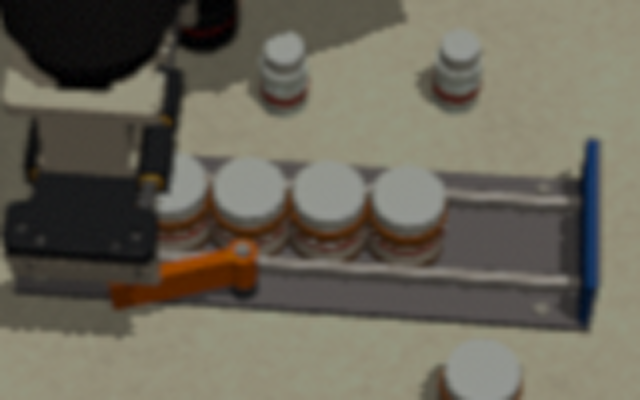

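The train is moving as one (front cap at crop (408,195), contact force about 3 N). Continuing.

Call:
step_arm(
  plan="0 -0.28 0 0 0 0 0;0 -0.28 0 0 0 0 0;0 -0.28 0 0 0 0 0;0 -0.28 0 0 0 0 0;0 -0.28 0 0 0 0 0;0 -0.28 0 0 0 0 0;0 -0.28 0 0 0 0 0;0 -0.28 0 0 0 0 0;0 -0.28 0 0 0 0 0;0 -0.28 0 0 0 0 0;0 -0.28 0 0 0 0 0;0 -0.28 0 0 0 0 0",
)

```text
clock: 5.23
tool_pos: [0.4945, -0.0779, 0.0236]
orientation: [180.0, 0.0, -108.4]
force: [-1.3, -2.1, 1.0]
opening: 0.0003
```

Call:
step_arm(
  plan="0 -0.28 0 0 0 0 0;0 -0.28 0 0 0 0 0;0 -0.28 0 0 0 0 0;0 -0.28 0 0 0 0 0;0 -0.28 0 0 0 0 0;0 -0.28 0 0 0 0 0;0 -0.28 0 0 0 0 0;0 -0.28 0 0 0 0 0;0 -0.28 0 0 0 0 0;0 -0.2 0 0 0 0 0;0 -0.15 0 0 0 0 0;0 -0.15 0 0 0 0 0",
)

```text
clock: 6.23
tool_pos: [0.504, -0.0494, 0.0235]
orientation: [180.0, -0.0, -108.4]
force: [-0.7, -1.7, 1.3]
opening: 0.0002
```

Run:
```python
from h import *
togo(-.0355,0.0005,.022,-108)
for n,b in(("scene",(200,300,240,400)),):
    cv2.imwrite(f"pics/{n}4.png",cv2.resize(snapshot(n)[b[0]:b[1],b[2]:b[3]],None,fx=4,fy=4,interpolation=cv2.INTER_CUBIC))
```

```text
clock 6.23 lane [-47.9  -0.4] z 23.5 rpy [ 180.    -0.  -108.4] F [-0.7 -1.7  1.3] open 0.0002 j [ 17.  18. -35.  -0. -37. -35.]
shift cm (tool) [-1.24  0.1   0.15] turn deg [ 0.  -0.  -0.4]
```

View pics/scene4.png

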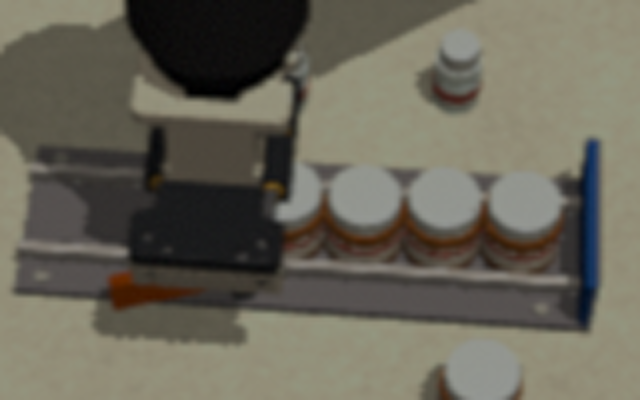

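Call:
step_arm(
  plan="0 -0.15 0 0 0 0 0;0 -0.15 0 0 0 0 0;0 -0.15 0 0 0 0 0;0 -0.15 0 0 0 0 0;0 -0.15 0 0 0 0 0;0 -0.15 0 0 0 0 0;0 0 0 0 0 0 0",
)

```text
clock: 6.87
tool_pos: [0.5069, -0.0407, 0.0235]
orientation: [180.0, 0.0, -108.4]
force: [-1.4, -1.6, 1.3]
opening: 0.0006
```

Call:
step_arm(
  plan="0 -0.1 0 0 0 0 0;0 -0.1 0 0 0 0 0;0 0 0 0 0 0 0",
)

```text
clock: 7.12
tool_pos: [0.5075, -0.039, 0.0235]
orientation: [180.0, 0.0, -108.4]
force: [-1.5, -2.0, 1.5]
opening: -0.0001
```

Call:
step_arm(
  plan="0 -0.1 0 0 0 0 0;0 -0.1 0 0 0 0 0;0 0 0 0 0 0 0",
)

```text
clock: 7.37
tool_pos: [0.5076, -0.0378, 0.0235]
orientation: [180.0, -0.1, -108.4]
force: [-2.1, -5.5, 2.3]
opening: 0.0001
```

Call:
step_arm(
  plan="0 -0.1 0 0 0 0 0;0 0 0 0 0 0 0",
)

```text
clock: 7.53
tool_pos: [0.5074, -0.0375, 0.0235]
orientation: [179.9, -0.1, -108.4]
force: [-1.8, -9.1, 3.7]
opening: 0.0008
```

Run:
```python
from h import *
togo(-.0355,0.0005,.022,-108)
for n,b in(("scene",(200,300,260,420)),):
    cv2.imwrite(f"pics/{n}5.png",cv2.resize(snapshot(n)[b[0]:b[1],b[2]:b[3]],None,fx=4,fy=4,interpolation=cv2.INTER_CUBIC))
```

```text
clock 7.53 lane [-35.5   0.1] z 23.5 rpy [ 1.799e+02 -1.000e-01 -1.084e+02] F [-1.8 -9.1  3.7] open 0.0008 j [ 18.  18. -34.   0. -38. -36.]
shift cm (tool) [-0.    0.04  0.15] turn deg [ 0.1 -0.1 -0.4]
```

View pics/scene5.png

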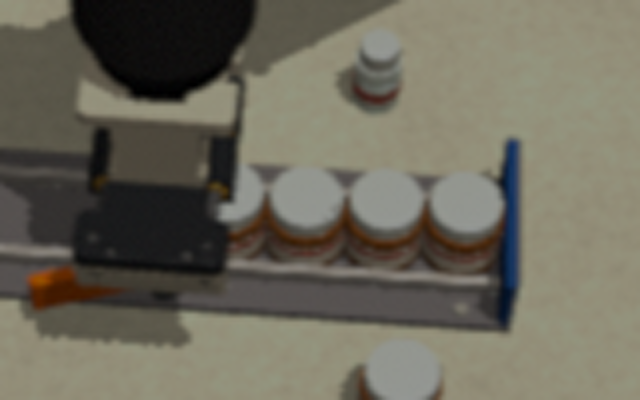

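The row stopped at TCP lane x = −35.5 mm, exactly the predicted home position, with about 9 N against the stop and no gaps in the picture. Now I'll back off and rise, then go round to the keeper's outer side.

Call:
step_arm(
  plan="0 0.2 0 0 0 0 0;0 0.4 0 0 0 0 0;0 1 0 0 0 0 0;0 1.4 0 0 0 0 0;0 0.5 0 -1 0 0 0;0 0 0 -1.5 0 0 0;0 0 0 -2 0 0 0;0 0 0 -2 0 0 0;0 0 0 -1.5 0 0 0;0 0 0 -0.5 0 0 0",
)

```text
clock: 8.42
tool_pos: [0.4987, -0.0699, 0.1118]
orientation: [-179.8, 0.1, -108.4]
force: [0.1, 0.4, -0.1]
opening: 0.0005
```

Run:
```python
from h import *
togo(-.0618,-.0783,.1,22)
b=(200,300,240,400)
im=snapshot("scene")
cv2.imwrite(f"pics/s6.png",cv2.resize(im[b[0]:b[1],b[2]:b[3]],None,fx=4,fy=4,interpolation=cv2.INTER_CUBIC))
```

```text
clock 8.42 lane [-69.   -1.7] z 111.8 rpy [-1.798e+02  1.000e-01 -1.084e+02] F [ 0.1  0.4 -0.1] open 0.0005 j [ 14.  11. -30.   0. -49. -33.]
shift cm (tool) [-0.78 -7.65  1.21] turn deg [  -0.3   -0.2 -130.4]
```

View pics/s6.png

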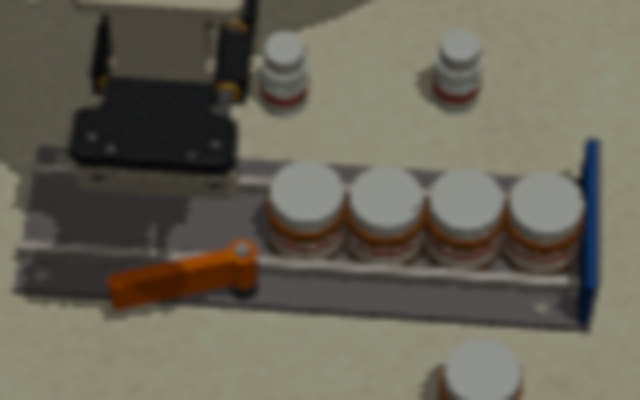

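Call:
step_arm(
  plan="0 -0.2 -2.0 0 0 0 0;0 -0.2 -2.0 0 0 0 0;0 -0.2 -2.0 0 0 0 0;0 -0.2 -1.6 0 0 0 0;0 0 0 0 0 0 -6.5;0 0 0 0 0 0 -6.5;0 0 0 0 0 0 -6.5;0 0 0 0 0 0 -6.5;0 0 0 0 0 0 -6.5;0 0 0 0 0 0 -6.5;0 0 0 0 0 0 -6.5;0 0 0 0 0 0 -6.5",
)

```text
clock: 9.47
tool_pos: [0.5713, -0.0862, 0.1076]
orientation: [179.9, 0.0, -56.1]
force: [0.2, 0.3, -0.1]
opening: 0.0005
```

Call:
step_arm(
  plan="0 0 0 0 0 0 -6.5;0 0 0 0 0 0 -6.5;0 0 0 0 0 0 -6.5;0 0 0 0 0 0 -6.5;0 0 0 0 0 0 -6.5;0 0 0 0 0 0 -6.5;0 0 0 0 0 0 -6.5;0 0 0 0 0 0 -6.5;0 0 0 0 0 0 -6.5;0 0 0 0 0 0 -6.5;0 0 0 0 0 0 -6.5;0 0 0 0 0 0 -6.5",
)

```text
clock: 10.47
tool_pos: [0.5713, -0.0862, 0.1076]
orientation: [-180.0, 0.1, 21.9]
force: [0.6, 0.5, -0.8]
opening: 0.0006
```

Run:
```python
from h import *
togo(-.0618,-.0783,.0245,22)
im=snapshot("top"); b=(190,300,280,430)
cv2.imwrite(f"pics/t7.png",cv2.resize(im[b[0]:b[1],b[2]:b[3]],None,fx=4,fy=4,interpolation=cv2.INTER_CUBIC))
im=snapshot("scene"); b=(180,310,220,390)
cv2.imwrite(f"pics/s7.png",cv2.resize(im[b[0]:b[1],b[2]:b[3]],None,fx=4,fy=4,interpolation=cv2.INTER_CUBIC))
```

```text
clock 10.47 lane [-62.1 -75.8] z 107.6 rpy [-1.80e+02  1.00e-01  2.19e+01] F [ 0.6  0.5 -0.8] open 0.0006 j [ 11.  18. -21.  -0. -52. 101.]
shift cm (tool) [0.22 0.14 8.31] turn deg [-0.   0.1 -0.1]
```

View pics/t7.png

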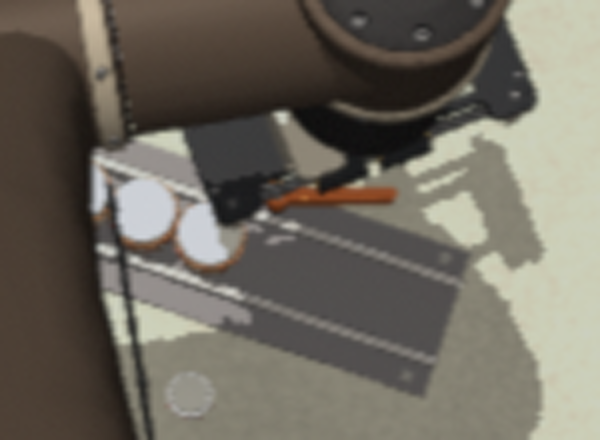

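View pics/s7.png

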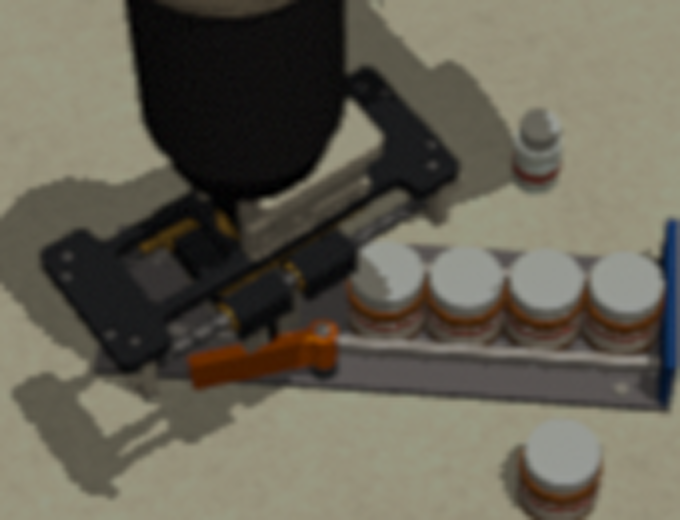

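The gripper is over the keeper's outer side, with the keeper and row unmoved. Its body will still clear the caps by about 35 mm once lowered.

Call:
step_arm(
  plan="0 0.2 0.1 0.6 0 0 0;0 0 0 1 0 0 0;0 0 0 1.2 0 0 0;0 0 0 1.2 0 0 0;0 0 0 1.2 0 0 0;0 0 0 1.2 0 0 0;0 0 0 0.9 0 0 0;0 0 0 0.6 0 0 0;0 0 0 0.3 0 0 0;0 0 0 0.1 0 0 0;0 0 0 0 0 0 0",
)

```text
clock: 11.48
tool_pos: [0.5743, -0.0861, 0.0255]
orientation: [180.0, 0.0, 21.6]
force: [-0.7, -0.0, 0.3]
opening: 0.0002
```

Run:
```python
from h import *
togo(-.0618,-.0783,.0245,22)
im=snapshot("scene"); b=(180,310,220,390)
cv2.imwrite(f"pics/s8.png",cv2.resize(im[b[0]:b[1],b[2]:b[3]],None,fx=4,fy=4,interpolation=cv2.INTER_CUBIC))
```

```text
clock 11.48 lane [-61.1 -78.7] z 25.5 rpy [180.    0.   21.6] F [-0.7 -0.   0.3] open 0.0002 j [ 11.  24. -25.   0. -42. 101.]
shift cm (tool) [-0.07  0.03  0.1 ] turn deg [ 0.   0.  -0.4]
```

View pics/s8.png

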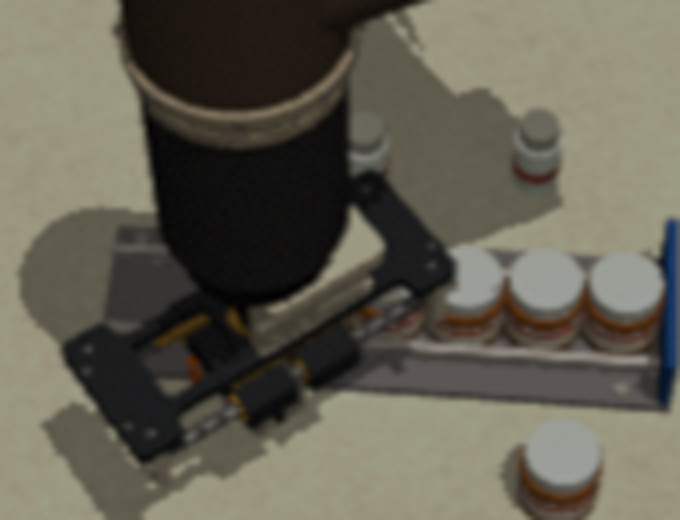

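The fingers are down on the keeper's outer (−y) side with no contact force. Now sweeping.

Call:
step_arm(
  plan="0 -0.4 0.1 0 0 0 5;0 -0.4 0.1 0 0 0 5;0 -0.4 0.1 0 0 0 5;0 -0.4 0.1 0 0 0 5;0 -0.4 0.1 0 0 0 5;0 -0.4 0.1 0 0 0 5;0 -0.4 0.1 0 0 0 5;0 -0.4 0.1 0 0 0 5",
)

```text
clock: 12.2
tool_pos: [0.5443, -0.0962, 0.0265]
orientation: [-180.0, -0.1, -18.6]
force: [0.3, -1.4, -0.1]
opening: 0.0004
```

Run:
```python
from h import *
a=np.radians(180); P=[-.036+.045*np.cos(a)-.0135*np.sin(a),-.039+.045*np.sin(a)+.0135*np.cos(a)]
togo(*P,.0255,-18)
im=snapshot("scene"); b=(180,310,220,390)
cv2.imwrite(f"pics/s9.png",cv2.resize(im[b[0]:b[1],b[2]:b[3]],None,fx=4,fy=4,interpolation=cv2.INTER_CUBIC))
```

```text
clock 12.2 lane [-80.  -53.2] z 26.5 rpy [-1.80e+02 -1.00e-01 -1.86e+01] F [ 0.3 -1.4 -0.1] open 0.0004 j [ 10.  21. -29.   0. -40.  61.]
shift cm (tool) [-0.07  0.1   0.1 ] turn deg [-0.  -0.1 -0.6]
```

View pics/s9.png

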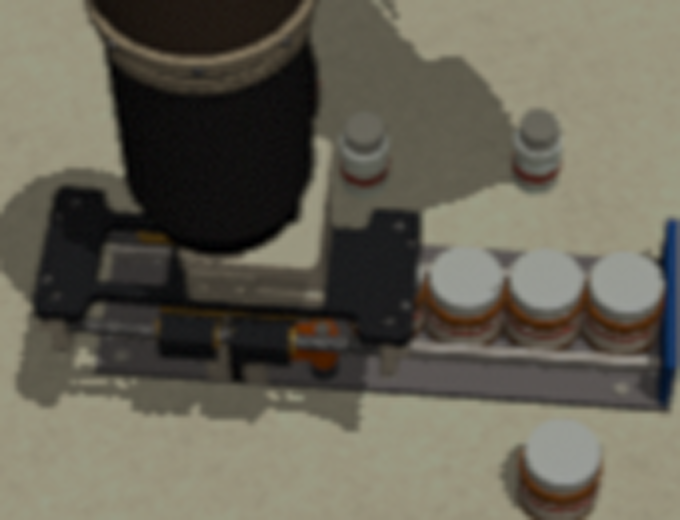

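Call:
step_arm(
  plan="0 -0.4 0.15 0.1 0 0 5;0 -0.4 0.15 0 0 0 5;0 -0.4 0.1 0 0 0 5;0 -0.4 0.1 0 0 0 5;0 -0.4 0.1 0 0 0 5;0 -0.4 0.1 0 0 0 5;0 -0.4 0.1 0 0 0 5;0 -0.4 0.1 0 0 0 5",
)

```text
clock: 12.92
tool_pos: [0.5135, -0.0852, 0.0253]
orientation: [-180.0, -0.0, -58.5]
force: [-0.2, -3.1, 1.5]
opening: 0.0004
```

Run:
```python
from h import *
a=np.radians(140); P=[-.036+.045*np.cos(a)-.0135*np.sin(a),-.039+.045*np.sin(a)+.0135*np.cos(a)]
togo(*P,.0255,-58)
im=snapshot("scene"); b=(180,310,220,390)
cv2.imwrite(f"pics/s10.png",cv2.resize(im[b[0]:b[1],b[2]:b[3]],None,fx=4,fy=4,interpolation=cv2.INTER_CUBIC))
```

```text
clock 12.92 lane [-79.  -20.5] z 25.3 rpy [-180.    -0.   -58.5] F [-0.2 -3.1  1.5] open 0.0004 j [ 12.  19. -33.   0. -38.  19.]
shift cm (tool) [-0.    0.02 -0.02] turn deg [-0.  -0.  -0.5]
```

View pics/s10.png

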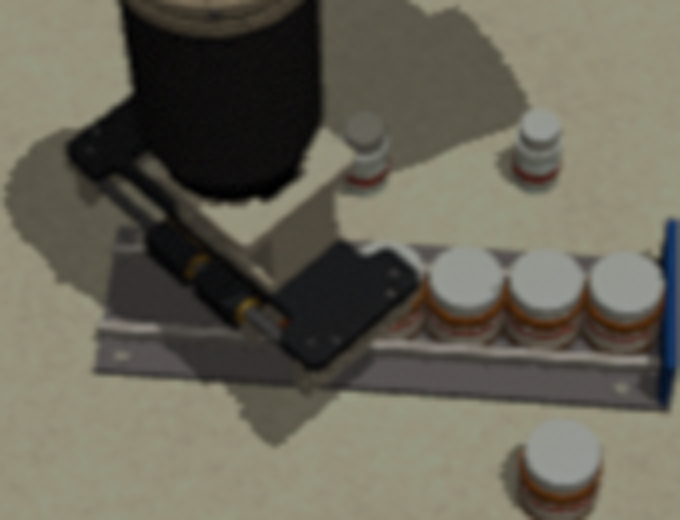

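Call:
step_arm(
  plan="0 -0.4 0.1 0 0 0 5;0 -0.4 0.1 0 0 0 5;0 -0.4 0.1 0 0 0 5;0 -0.4 0.1 0 0 0 5;0 -0.4 0.1 0 0 0 5;0 -0.4 0.1 0 0 0 5;0 -0.4 0.1 0 0 0 5;0 -0.4 0.1 0 0 0 5",
)

```text
clock: 13.63
tool_pos: [0.498, -0.0566, 0.0251]
orientation: [-180.0, -0.0, -98.4]
force: [-1.8, -2.0, 1.7]
opening: 0.0005
```

Run:
```python
from h import *
togo(-.0495,.006,.0255,-108)
im=snapshot("scene"); b=(180,310,220,390)
cv2.imwrite(f"pics/s11.png",cv2.resize(im[b[0]:b[1],b[2]:b[3]],None,fx=4,fy=4,interpolation=cv2.INTER_CUBIC))
```

```text
clock 13.63 lane [-56.6   3.1] z 25.1 rpy [-180.    -0.   -98.4] F [-1.8 -2.   1.7] open 0.0005 j [ 16.  18. -35.   0. -37. -24.]
shift cm (tool) [-0.75  0.17 -0.04] turn deg [-0.  -0.   9.6]
```

View pics/s11.png

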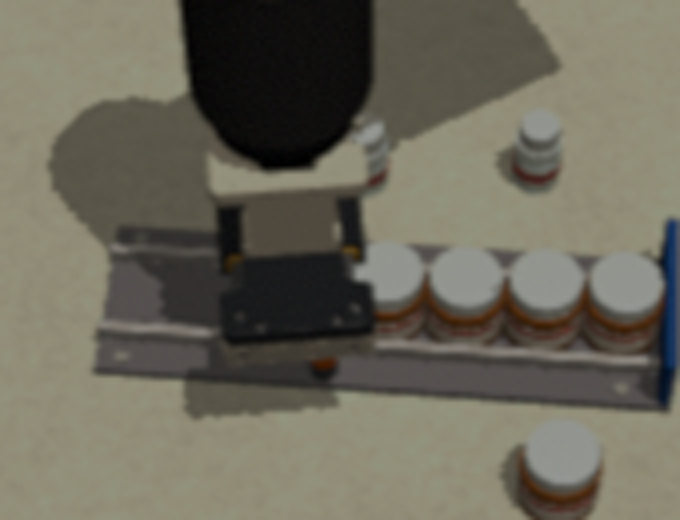

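Call:
step_arm(
  plan="0 -0.2 0.05 0 0 0 2.5;0 -0.2 0.05 0 0 0 2.5;0 -0.2 0.05 0 0 0 2.5;0 -0.15 0 0 0 0 2;0 0 0 0 0 0 0",
)

```text
clock: 14.1
tool_pos: [0.4973, -0.0501, 0.025]
orientation: [179.9, -0.1, -107.7]
force: [-2.4, -9.1, 3.9]
opening: 0.0005
```

Call:
step_arm(
  plan="0 -0.1 0 0 0 0 0;0 0 0 0 0 0 0",
)

```text
clock: 14.27
tool_pos: [0.4973, -0.05, 0.0249]
orientation: [179.9, -0.2, -107.6]
force: [-1.7, -12.9, 5.1]
opening: 0.0006
```

The force jumped from about 2 N to 13 N, so the keeper is at its hard limit. I'll back straight off, rise, and swing clear so I can look.

Call:
step_arm(
  plan="0 0.2 0 0 0 0 0;0 0.6 0 0 0 0 0;0 1.5 0 0 0 0 0;0 1.5 0 0 0 0 0;0 1 0 -1 0 0 0;0 0 0 -2 0 0 0;0 0 0 -2.5 0 0 0;0 0 0 -2.5 0 0 0;0 0 0 -2.5 0 0 0;0 0 0 -2 0 0 0;0 0 0 -1 0 0 0",
)

```text
clock: 15.18
tool_pos: [0.485, -0.0937, 0.1634]
orientation: [-179.7, 0.1, -107.8]
force: [0.8, 0.0, 0.5]
opening: 0.0003
```

Call:
step_arm(
  plan="0 2.5 0 0 0 0 0;0 2.5 0 0 0 0 0;0 2.5 0 0 0 0 0;0 2.5 0 0 0 0 0;0 2.5 0 0 0 0 0;0 2.5 0 0 0 0 0;0 2.5 0 0 0 0 0;0 2.5 0 0 0 0 0;0 2.5 0 0 0 0 0;0 1 0 0 0 0 0;0 0 0 0 0 0 0",
)

```text
clock: 16.1
tool_pos: [0.4105, -0.3188, 0.1594]
orientation: [180.0, 0.0, -108.0]
force: [-0.7, -0.2, -1.0]
opening: 0.0001
```

Run:
```python
from h import *
o=telemetry.get_obs(); print(o["clock"],o["tool_pos"].round(3),o["force"].round(1))
for n,(x0,y0,x1,y1) in {"scene":(230,180,400,320),"top":(250,170,410,330)}.items():
    im0=snapshot(n); cv2.imwrite(f"pics/{n}_e.png",im0); im=im0[y0:y1,x0:x1]; s=6
    cv2.imwrite(f"pics/{n}_ec.png",cv2.resize(im,None,fx=3.7,fy=3.7,interpolation=cv2.INTER_CUBIC))
    big=cv2.resize(im,None,fx=s,fy=s,interpolation=cv2.INTER_CUBIC)
    H,S,V=cv2.split(cv2.cvtColor(big,cv2.COLOR_BGR2HSV))
    m=((S<45)&(V>125)).astype(np.uint8)
    m=cv2.morphologyEx(m,cv2.MORPH_OPEN,cv2.getStructuringElement(cv2.MORPH_ELLIPSE,(39,39)))
    for a,c,mm in blobs(m,800):
        uv=(np.array(c)+.5)/s-.5+[x0,y0]; print(n,"white",a,uv.round(1),lane(ray(n,uv,.054)))
    m=((H<16)&(S>150)&(V>120)).astype(np.uint8)
    for a,c,mm in blobs(m,500):
        ys,xs=np.nonzero(mm); b=cv2.boxPoints(cv2.minAreaRect(np.c_[xs,ys].astype(np.float32)))
        uv=(b+.5)/s-.5+[x0,y0]; print(n,"orange",a,uv.round(1).tolist(),lane(ray(n,uv,.046)))
```

```text
16.1 [ 0.411 -0.319  0.159] [-0.7 -0.2 -1. ]
scene white 2739 [289.7 182.8] [[-80.6, 177.1]]
scene white 1664 [262.5 199.8] [[-138.8, 121.2]]
scene white 2577 [354.7 210. ] [[77.0, 108.0]]
scene white 2697 [310.8 210.7] [[-23.6, 98.2]]
scene white 7476 [392.2 222.8] [[163.3, 78.0]]
scene white 16850 [337.  237.4] [[40.3, 28.6]]
scene white 7668 [316.3 246.9] [[-3.7, -0.2]]
scene white 7882 [356.2 248.7] [[84.2, 1.8]]
scene white 7732 [376.  249.6] [[127.7, 2.8]]
scene white 1208 [319.8 281.9] [[10.3, -87.9]]
scene white 1452 [330.4 283.2] [[32.9, -89.4]]
scene white 10046 [360.5 291.4] [[96.7, -104.1]]
scene white 1169 [316.4 295.6] [[5.5, -121.0]]
scene white 1131 [231.3 314.2] [[-164.5, -177.2]]
scene white 896 [288.4 317.8] [[-47.5, -176.2]]
scene orange 3608 [[296.5, 264.8], [301.8, 234.4], [308.5, 235.6], [303.2, 266.0]] [[-43.6, -44.7], [-39.2, 35.9], [-23.9, 33.9], [-28.8, -46.5]]
top white 631817 [312.1 240.5] [[47.6, -1.8]]
top white 13975 [358.9 263. ] [[-80.6, 14.0]]
top white 949 [348.3 327.7] [[-106.4, 172.8]]
top orange 2444 [[336.1, 265.0], [346.8, 238.0], [351.2, 239.7], [340.5, 266.8]] [[-28.6, 36.3], [-32.1, -37.0], [-43.9, -36.4], [-40.3, 36.9]]
```

View pics/scene_ec.png

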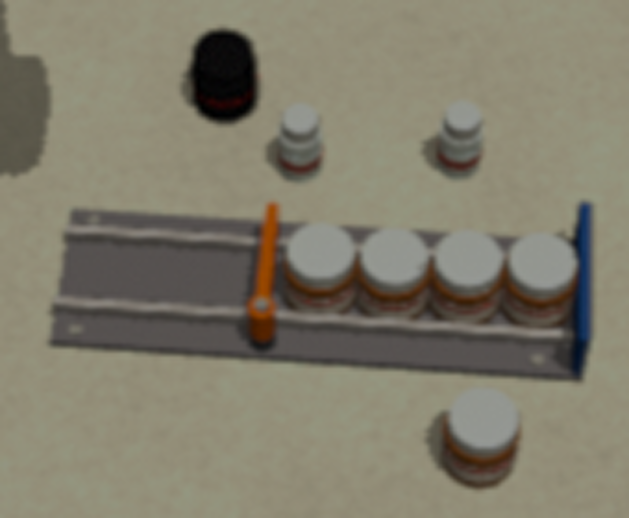

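View pics/top_ec.png

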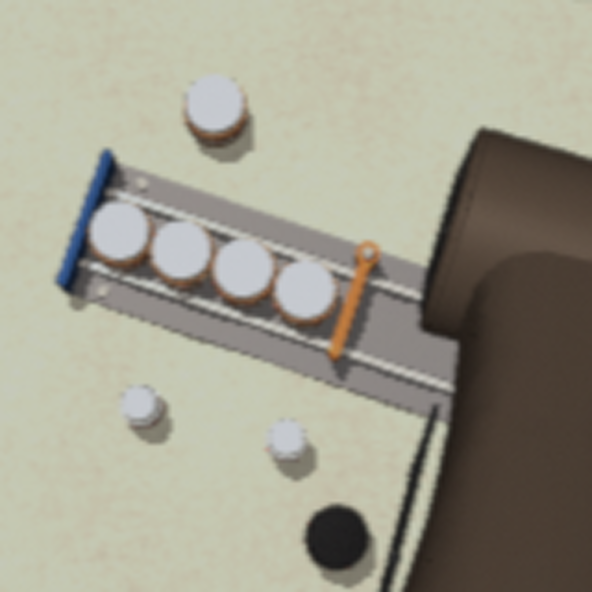

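The final views show the caps at lane x ≈ −4, 84 and 128 mm; the third is merged in the mask but visibly in line. The keeper lies straight across behind jar4 with a clear gap. The spare jar, both vials and the black look-alike are at unchanged pixels. Handing in.

Run:
```python
from plant import workorder
print(workorder.close_job())
```

```text
the job is handed in; nothing more can be done
None
```

I pushed the four jars home against the blue end stop as one train, then swung the keeper shut across the lane behind the last jar. I handed the job in at about 16 s on the robot's clock, with the arm withdrawn and touching nothing.

**Row:** The push stopped at the predicted home position, with about 9 N against the stop. In the last scene picture, three caps measured lane x = −3.7, 84.2 and 127.7 mm, against targets of −4, 84 and 128. I could not measure jar2 or jar3's cap at 40 mm cleanly because its colour mask merged with a rail. In the pictures it stands closed up in line.

**Keeper:** It met its hard limit at about 13 N, after swinging at about 3 N. Both views fit its direction at about 87° in the lane frame, where 90° is straight across. I took the 3° as bias in the blade fit, since it reads past shut rather than short of it. A clear gap remains to the last jar.

**Bystanders:** The spare jar and both vials measured the same as at the start to within about 0.5 mm. The black look-alike appears unmoved. I did not re-measure the pump bottle or the pink cup, and the arm did not work near either.

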